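Take the corner guard off a leaning circuit board and clip the test clip on

ROBOT

A 7-joint arm with a two-finger parallel gripper is mounted at the origin on the work surface. World frame = base frame: x ahead of the robot, y to its left, z up, the work surface at z = 0. Lengths are in m, angles in rad, forces in N, time in s.
With the tool pointing down it reaches from about 0.425 to 0.875 m from the base axis. Payload 4.7 kg.
Tool frame: the origin (TCP) lies midway between the tips of the shut fingers; the grasp point (between the pads) lies ctrl.grasp_offset behind it (ctrl.grasp_offset is the distance from the TCP to the grasp point, in m); z points along the fingers, y is the line along which they close (so a half turn about z gives the same grasp; the last joint's range is limited). The gripper opens to 87 mm and grips with 3 to 60 N. Pads are 19 mm wide; open, the fingers measure 117 mm over their backs; the gripper's body (75 mm by 190 mm) begins 51 mm behind the grasp point.
Start: joints at [-1.283, 0.321, -0.07, 1.45, 0.023, 1.371, -0.057], TCP at [0.176, 0.626, 0.223] pointing down, gripper open.
Joint ranges: [-2.86, 2.86], [-0.3, 2.09], [-1.38, 1.24], [0.06, 2.45], [-1.56, 4.7], [0.09, 2.05], [-2.69, 2.69]. Speed limits (rad/s): [2.57, 2.57, 3.14, 3.14, 3.14, 3.14, 3.14].

INTERFACE

Orientations are given as a rotation vector (axis times angle).
In Python, from bench import ctrl gives the robot as it stands. The module is installed in compiled form; this text tells all that it offers.
- The arm moves only by the tool jog_arm, never from a script. Its argument "moves" is one flat list of numbers, 7 for each row, row after row: the shift along the tool's x, y, z in units of 30 cm (1.0 is 30 cm), then the turn, a rotation vector about the tool's x, y, z in units of 60 degrees (1.0 is 60 degrees), then the gripper's target within -1 to 1 (fully open at 1, half-way at 0, shut at -1). In form: [x, y, z, wx, wy, wz, fingers, x, y, z, wx, wy, wz, fingers, ...]. A call has exactly 8 rows; each row is the pose to reach, as a shift and turn from the pose commanded when the call began, along the tool's axes at that moment; what a row does not reach only later rows make up. A row lasts 1/8 s, in which the tool goes at most 62.5 mm and 10.7 degrees, less where a joint would pass 70% of its speed; a pose out of reach is approached as far as the arm can. A call with a number of a shift or a turn outside -1 to 1 is refused whole. A call with a gripper value outside its range is refused whole. The fingers move at their own pace and stop on an object; "newtons" is the grip in N (left out, the last holds). Time passes only in rows, so rows that repeat a pose let the fingers close, or fill a call up. It gives the time, the measured TCP pose, the force, the opening and the grip force at its end, in the units of the state.
- ctrl.get_state(): the state, without advancing time (a new reading comes with each control period).
- ctrl.get_image(name): name is "scene" or "top"; returns a dict with "pixels" (400x640x3 uint8, red, green, blue), "fx", "fy", "cx", "cy" (pixels), "xyz" and "rotation" of the camera in the world. Camera axes: x right, y up, looking along -z (the intrinsics and any distortion apply to the point x, -y, -z); pixel columns grow to the right and rows downward; lengths in m; the calibration is good to about 2 mm. A picture is of the moment at which its call begins. There is no depth.
- ctrl.close_job(): hands the job in; it is judged then, once.
The state is a dict: "time": time; "joint_positions": joint angles; "qd": joint speeds; "joint_torque": joint torques, N m; "position": TCP position; "tool_rot": TCP orientation; "ft_force": force on the tool from outside, world axes, zero at the start; "torque": the same for the moment, N m; "grip_width": opening from 0.0 (shut) to 1.0 (fully open); "grip_force": force on a finger pad.
Only numpy, scipy, OpenCV 4.12 (cv2) and the standard library are available. Lean on these libraries where they do the work, as an engineer would, in place of code of your own. Each camera call takes 0.05 s, during which the arm holds its last target. There are 200 camera calls.

TASK

Take the orange guard off the corner of the leaning circuit board and lay it in the blue tray. Then clip the red sprung clip squarely onto the gold patch on the board's side edge that the guard was protecting, pushed on gently until the edge presses the clip's contact pin right in, and let go so that it stays there. Do not press hard on the board, and leave the other things on the bench alone.

Things in the scene. Friction and masses are not known exactly. Their poses are not given: they have to be found in the camera images.
- holder: Blue board holder fixed to the bench, base 150 (x) x 180 (y) x 12 mm, origin under its middle. Its channel carries a green circuit board that leans 35 degrees from vertical, top towards the holder's -x (the robot), component face to +x and up. The board's +y side edge is free and stands clear; the clip goes there.
- channel_mid (a point): Frame of the leaning board, 70 mm over the bench, at the board's foot, mid-channel: x the board's normal, y along the channel to the free edge, z up the slope. Board 4 mm thick (x -2..2), top edge at z = 110 mm. It was slid in by hand: the free edge lies anywhere from y = 75 to 89 mm. Nothing measures this: feel for it, or look once the guard is off. The channel holds it against over 60 N.
- patch_line (a point): Point in the board's mid-plane at y = 75, z = 80 mm of the channel frame (same axes): the height of the centre of the gold patch, 26 x 26 mm, on both faces at the free edge. The edge itself lies 0 to 14 mm further out along y.
- guard: Loose orange plastic corner guard, about 70 g, over the board's top corner, barring the way to the gold patch. On top is a grip rib 12 mm thick (along the board's normal), 44 mm long, 24 mm high; origin inside the rib, mid length and thickness, 10 mm below its top. At the start the frame is level, turned like the holder's: up the slope is (-0.574, 0, 0.819) in it, the normal (0.819, 0, 0.574).
- guard_foot (a point): Lowest end of the guard's skirt, 66 mm below the guard's origin down the slope and 44 mm to +y. The skirt hangs 48 mm below the board's top edge in front of the free edge, and a cap with an 8 mm slot, 86 mm long, straddles the top by 24 mm, so the guard comes off only up the slope.
- tray: Blue shallow open tray fixed on the bench, 150 (x) x 170 (y) x 22 mm, walls and floor 5 mm; origin under its middle. The guard belongs in it, lying any way round.
- clip: Red sprung clip, 45 g, lying on its side; two halves 24 mm wide (z 0..24) hinged about z like a clothes peg. Origin on the hinge axis at the underside; frame turns with the +y half. Shut, x is the middle line, towards the jaws (pads at x = 22..42 mm). Handles reach back to x = -62 mm, splayed: 42 mm over their outsides at x = -40, 51 mm at the ends.
- clip_mid (a point): On the clip's hinge axis, 12 mm above its origin: middle of its width. Squeezing the handles at x = -40 mm with about 12 N down to about 21 mm opens the jaws fully: gap 11 mm at the roots, 18 mm at the tips. The handles are then parallel, and the middle line lies 0.2 rad from the clip frame's x, turned towards -y.
- clip_jaw (a joint): Opening angle of the clip's jaws, rad: 0 shut, 0.06 on the 4 mm board, 0.40 fully open (stop). Spring: 0.25 N m shut, 0.48 N m fully open.
- clip_pin (a joint): Steel contact pin between the jaws (end 12 x 12 mm), pushed back by the board's edge as the clip goes on; m: 0 out (its end 20 mm ahead of the hinge), 0.008 fully in (stop). Spring 0.5 N out, 4 N fully in. Pushed to its stop, it comes back about 3 mm as the jaws close; it must stay over 2.5 mm in.
- pin_face: Square steel end of the contact pin, 12 x 12 mm; origin at the middle of its end face, axes as the clip's. The board's edge is delicate: never press the pin on it with more than 18 N, and no part of the holder or board with more than 30 N.
- screwdriver: Yellow-handled screwdriver, 170 mm long, lying flat; loose, not to be disturbed. Origin at its underside or centre.
- jar: Small closed jar, 48 mm across, 60 mm tall; loose, not to be disturbed. Origin at its underside or centre.
- spool: Grey metal spool, 52 mm across, 40 mm tall; loose, not to be disturbed. Origin at its underside or centre.
- meter: Yellow hand-held meter lying on its back, 150 x 75 x 40 mm; loose, not to be disturbed. Origin at its underside or centre.
- flux: Small bottle with red cap, 36 mm across, 80 mm tall; loose, not to be disturbed. Origin at its underside or centre.
- brush: Small brush, 150 mm long, lying flat; loose, not to be disturbed. Origin at its underside or centre.
- heatsink: Finned aluminium heat sink, 50 x 50 x 28 mm; loose, not to be disturbed. Origin at its underside or centre.
There are look-alikes about, which are no part of the job. Several things have the shape of the clip; the one meant has the colours described above.

How it is judged:
On the way, in this order (a step that is already met when the one before it is completed fails the run):
1. the guard lies in the tray, let go and at rest (x of guard in the frame of tray between -0.075 and 0.075 m and y of guard in the frame of tray between -0.085 and 0.085 m and z of guard in the frame of tray below 0.05 m and linear speed of guard below 0.03 m/s and contact force between the fingers and guard below 0.1 N), for 0.2 s.
2. the clip is on the gold patch, its pin pressed in, let go (x of clip in the frame of channel_mid between -0.012 and 0.012 m and y of clip in the frame of channel_mid between 0.08 and 0.114 m and z of clip_mid in the frame of channel_mid between 0.068 and 0.092 m and angle between the z axis of clip and the z axis of channel_mid, either way round below 0.2 rad and value of joint clip_pin above 0.0025 m and value of joint clip_jaw between 0.015 and 0.13 rad and contact force between clip and holder above 1 N and linear speed of clip below 0.02 m/s and contact force between the fingers and clip below 0.1 N), for 0.2 s.
At the end, for the whole second after the job is handed in: Guard at rest in the tray (origin over it, under 60 mm high). Clip on the free edge: middle within 12 mm of the patch centre up the slope, hinge axis within 0.2 rad of the edge, hinge within 12 mm of the board plane, pin over 2.5 mm in, jaws 0.015-0.13 rad. Both still and released (all of step 1 and all of step 2); the robot touches nothing.
It fails at once if the pin is pressed on the board's edge with more than 18 N (contact force between pin_face and holder above 18 N).
It fails at once if the board is pressed hard: more than 30 N between clip and holder or board (contact force between clip and holder above 30 N).
It fails at once if the robot presses the board or holder with more than 30 N (contact force between the arm and holder above 30 N).
It fails at once if a bystander is disturbed: moved by more than 40 mm (distance of any of screwdriver, jar, spool, meter, flux, brush, heatsink from where it was at the start of the episode above 0.04 m).
It also fails if it takes over 64 s, if anything falls off the work surface, if the arm or the gripper's body presses on something with over 40 N, if the wrist force passes 120 N, or if a joint passes its speed limit or range.

## Working session

There is one attempt and no reset: what is moved stays moved. The work goes in short steps, Python scripts to look and compute and a tool call to move; the robot and the scene stay as the last step left them, time stands still between calls to the robot, and variables do not carry over. Pictures are saved under pics/ and viewed, at most 10 in all, crops included, and the job is handed in when it is done.

Besides the shell and the picture viewer there is one more tool, called after "Emit:" as name(argument=value, ...), one argument or row to a line, values as JSON. jog_arm: Moves the arm, as the interface text tells. Its arguments: {"type":"object","properties":{"moves":{"type":"array"},"newtons":{"type":"number"}},"required":["moves"]}

```bash
mkdir -p pics; python3 - <<'E'
from bench import ctrl
import cv2,pickle,numpy as np
s=ctrl.get_state();print({k:np.round(v,3) for k,v in s.items()},ctrl.grasp_offset)
for n in("scene","top"):
    im=ctrl.get_image(n);pickle.dump(im,open(n+'.pkl','wb'))
    cv2.imwrite(f'pics/{n}0.png',im['pixels'][:,:,::-1]);print(n,{k:np.round(v,4) for k,v in im.items() if k!='pixels'})
E
```

```text
{'time': np.float64(0.0), 'joint_positions': array([-1.283,  0.322, -0.07 ,  1.452,  0.023,  1.371, -0.057]), 'qd': array([-0.001, -0.001,  0.   ,  0.   ,  0.   , -0.001, -0.   ]), 'joint_torque': array([ 1.0000e-03, -4.9130e+01, -4.0300e-01, -3.1251e+01, -6.4000e-02,
        4.4000e-02,  0.0000e+00]), 'position': array([0.176, 0.625, 0.221]), 'tool_rot': array([-4.290e-01, -3.112e+00,  3.000e-03]), 'ft_force': array([-0.245,  0.171, -0.087]), 'torque': array([ 0.056, -0.021,  0.009]), 'grip_force': np.float64(0.0), 'grip_width': np.float64(0.999)} 0.0187
scene {'fx': np.float64(435.9661), 'fy': np.float64(435.9661), 'cx': np.float64(327.8616), 'cy': np.float64(201.4981), 'xyz': array([ 0.8723, -0.2782,  1.0674]), 'rotation': array([0.4977, 0.2576, 0.9835])}
top {'fx': np.float64(458.5723), 'fy': np.float64(458.5723), 'cx': np.float64(318.4284), 'cy': np.float64(196.5312), 'xyz': array([0.3306, 0.0207, 1.4362]), 'rotation': array([ 0.0392, -0.0475, -1.5873])}
```

View pics/scene0.png

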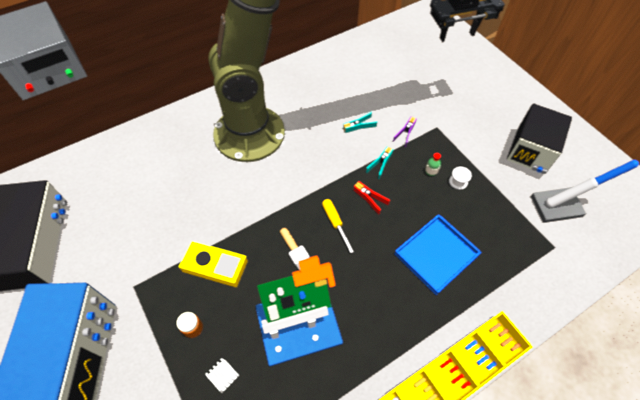

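View pics/top0.png

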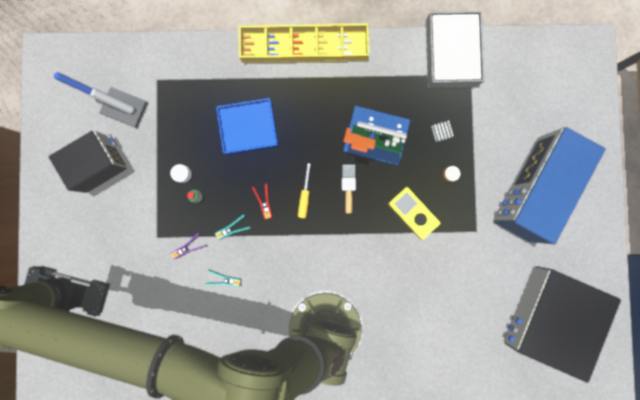

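The scene view shows the guard at about (315,270), the red clip at (370,195), and the tray at (438,253). In the top view the clip is at (263,203), the guard at (360,142), and the tray at (247,126). Next I'll enlarge both.

```bash
python3 - <<'E'
import cv2
t=cv2.imread('pics/top0.png')[95:225,235:420];cv2.imwrite('pics/topc.png',cv2.resize(t,None,fx=4,fy=4,interpolation=cv2.INTER_CUBIC))
t=cv2.imread('pics/scene0.png')[175:370,235:400];cv2.imwrite('pics/scenec.png',cv2.resize(t,None,fx=3,fy=3,interpolation=cv2.INTER_CUBIC))
E
```

```text
(no output)
```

View pics/topc.png

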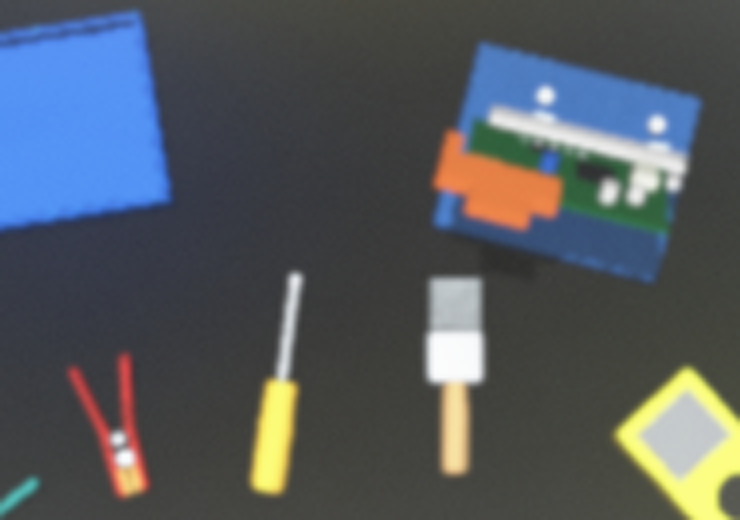

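View pics/scenec.png

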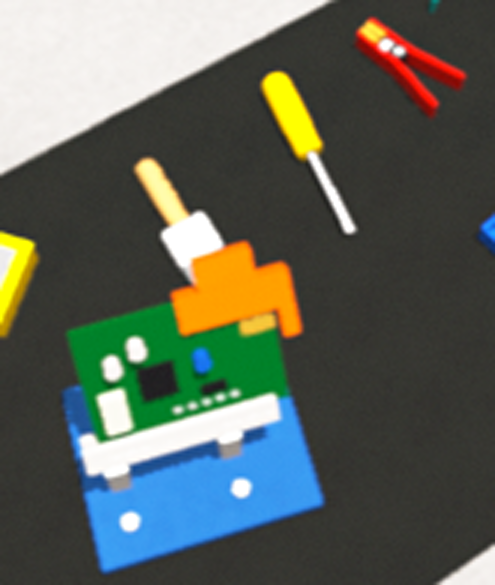

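```bash
cat > h.py <<'E'
import numpy as np,pickle
from scipy.spatial.transform import Rotation as R
from scipy.optimize import least_squares
C={n:pickle.load(open(n+'.pkl','rb')) for n in('scene','top')}
tc=lambda u,v:('top',(u+.5)/4-.5+235,(v+.5)/4-.5+95)
sc=lambda u,v:('scene',(u+.5)/3-.5+235,(v+.5)/3-.5+175)
def proj(n,P):
    c=C[n];p=R.from_rotvec(c['rotation']).inv().apply(np.asarray(P)-c['xyz'])
    return np.array([c['cx']+c['fx']*p[0]/-p[2],c['cy']+c['fy']*p[1]/p[2]])
def ray(n,u,v):
    c=C[n];return R.from_rotvec(c['rotation']).apply([(u-c['cx'])/c['fx'],-(v-c['cy'])/c['fy'],-1])
def onz(o,z):
    d=ray(*o);c=C[o[0]]['xyz'];return c+d*(z-c[2])/d[2]
def tri(*obs):
    f=lambda P:np.concatenate([proj(o[0],P)-o[1:] for o in obs])
    r=least_squares(f,[.5,0,.1]);return r.x,r.fun
def planar(pairs,z): # fit x,y,yaw ; pairs (local xyz, obs)
    def f(p):
        r=R.from_rotvec([0,0,p[2]]);return np.concatenate([proj(o[0],r.apply(l)+[p[0],p[1],0])-o[1:] for l,o in pairs])
    r=least_squares(f,[.5,0,z]);return r.x,r.fun
E
python3 - <<'E'
from h import *
np.set_printoptions(precision=4,suppress=True)
a,b,z=.075,.09,.012
print('holder',*planar([((a,b,z),tc(483,42)),((a,-b,z),tc(700,98)),((-a,-b,z),tc(655,282)),((a,-b,z),sc(105,572)),((a,b,z),sc(325,503))],-.2))
print('rib+y',*tri(tc(464,212),sc(252,241)));print('rib-y',*tri(tc(529,231),sc(191,262)))
print('board-y',*tri(tc(662,236),sc(67,331)))
for nm,k in(('top',[('top',263-0,0)]),):pass
z=.024
J,H=tc(133,492),tc(98.5,361);print('clip jaw',onz(J,z),'tails',onz(H,z))
print('scene: jaw',onz(sc(367,28),z),'tails',onz(sc(450,94),z))
print('tray',[onz(('top',*p),.022) for p in((217,105),(270,98),(277,148),(222,154))])
E
```

```text
holder [ 0.5995 -0.1724 -0.2699] [-0.9853 -0.1905  0.2596  0.0213  0.0278 -0.0182 -0.8135  0.1209  0.318
 -0.0396]
rib+y [ 0.5355 -0.0759  0.1758] [-0.8115 -0.4381 -0.7372  0.0339]
rib-y [ 0.5228 -0.1212  0.1678] [-0.9086 -0.46   -0.8077  0.0372]
board-y [ 0.5177 -0.2202  0.1546] [ 0.5126  0.2269  0.4313 -0.0199]
clip jaw [0.3461 0.1691 0.024 ] tails [0.4475 0.1946 0.024 ]
scene: jaw [0.3502 0.169  0.024 ] tails [0.4509 0.1931 0.024 ]
tray [array([0.6998, 0.324 , 0.022 ]), array([0.7193, 0.1585, 0.022 ]), array([0.5616, 0.1386, 0.022 ]), array([0.5456, 0.3093, 0.022 ])]
```

```bash
python3 - <<'E'
from h import *
np.set_printoptions(precision=4,suppress=True)
Rh=R.from_rotvec([0,0,-.27]);t=np.array([.5995,-.1724,0])
L=lambda P:Rh.inv().apply(P-t)
for n,o1,o2,z in(('rib+y',tc(464,212),sc(252,241),.1796),('rib-y',tc(529,231),sc(191,262),.1796),('board-y',tc(662,236),sc(67,331),.159)):print(n,L(onz(o1,z)),L(onz(o2,z)))
E
```

```text
rib+y [-0.0888  0.0736  0.1796] [-0.0855  0.0771  0.1796]
rib-y [-0.0903  0.0269  0.1796] [-0.0822  0.0298  0.1796]
board-y [-0.0667 -0.0658  0.159 ] [-0.0646 -0.0686  0.159 ]
```

```bash
cat >> h.py <<'E'
from bench import ctrl
T0=np.array([.5995,-.1724,0]);YAW=-.27
Rh=R.from_rotvec([0,0,YAW]);s,c=np.sin(np.radians(35)),np.cos(np.radians(35))
Rch=Rh*R.from_matrix(np.array([[c,0,-s],[0,1,0],[s,0,c]]))  # channel axes in world
CH=T0+Rh.apply([-.002,0,.07])
Rins=Rch*R.from_matrix(np.array([[0,1,0],[1,0,0],[0,0,-1]]).astype(float)) # tool y=n, x=ey, z=-up
chp=lambda *p:CH+Rch.apply(p)
def plan(pos,rot,fr=1):
    st=ctrl.get_state();Rc=R.from_rotvec(st['tool_rot'])
    d=Rc.inv().apply(np.asarray(pos)-st['position'])/.3
    w=(Rc.inv()*rot).as_rotvec();print('shift',np.round(d,4),'turn',np.round(w*fr/np.radians(60),4),'| t',round(st['time'],2),'pos',np.round(st['position'],4),'F',np.round(st['ft_force'],1),'w',round(st['grip_width']*87,1),'q',np.round(st['joint_positions'],2))
E
python3 - <<'E'
from h import *
print(chp(0,.052,.128),Rins.as_matrix().round(3))
plan([.45,.36,.30],Rins,.5)
E
```

```text
[ 0.54068457 -0.10216762  0.17485146] [[ 0.267  0.789  0.553]
 [ 0.964 -0.218 -0.153]
 [ 0.     0.574 -0.819]]
shift [-1.1195 -0.6047 -0.2603] turn [-0.2293 -0.2273  0.723 ] | t 0.1 pos [0.1757 0.6253 0.2216] F [-1.2  0.5  0.4] w 87.4 q [-1.28  0.32 -0.07  1.45  0.02  1.37 -0.06]
```

Emit:
jog_arm(
  moves=[-0.95,-0.5,-0.26,-0.22,-0.22,0.7,1,-0.95,-0.5,-0.26,-0.22,-0.22,0.7,1,-0.95,-0.5,-0.26,-0.22,-0.22,0.7,1,-0.95,-0.5,-0.26,-0.22,-0.22,0.7,1,-0.95,-0.5,-0.26,-0.22,-0.22,0.7,1,-0.95,-0.5,-0.26,-0.22,-0.22,0.7,1,-0.95,-0.5,-0.26,-0.22,-0.22,0.7,1,-0.95,-0.5,-0.26,-0.22,-0.22,0.7,1],
  newtons=20,
)

```text
time: 1.1
position: [0.4082, 0.4054, 0.2998]
tool_rot: [1.393, 2.516, 0.278]
ft_force: [-1.0, 0.0, 0.2]
grip_width: 1.0
grip_force: 0.0
```

```bash
python3 - <<'E'
from h import *
plan(chp(0,.052,.128+.085),Rins)
E
```

```text
shift [-1.5241 -0.6885  0.1899] turn [-0.2384 -0.2352  0.7477] | t 1.1 pos [0.4082 0.4054 0.2998] F [-1.   0.   0.2] w 87.0 q [-1.14 -0.05  0.15  1.75  0.26  1.24 -0.48]
```

Emit:
jog_arm(
  moves=[-0.95,-0.43,0.1,-0.2384,-0.2352,0.7477,1,-0.95,-0.43,0.1,-0.2384,-0.2352,0.7477,1,-0.95,-0.43,0.1,-0.2384,-0.2352,0.7477,1,-0.95,-0.43,0.1,-0.2384,-0.2352,0.7477,1,-0.95,-0.43,0.1,-0.2384,-0.2352,0.7477,1,-0.95,-0.43,0.1,-0.2384,-0.2352,0.7477,1,-0.95,-0.43,0.1,-0.2384,-0.2352,0.7477,1,-0.95,-0.43,0.1,-0.2384,-0.2352,0.7477,1],
)

```text
time: 2.1
position: [0.4743, 0.1231, 0.2186]
tool_rot: [2.097, 1.644, 0.397]
ft_force: [0.7, -2.6, 0.8]
grip_width: 1.001
grip_force: 0.0
```

```bash
python3 - <<'E'
from h import *
plan(chp(0,.052,.128+.085),Rins)
E
```

```text
shift [-0.672   0.235   0.0742] turn [-0.0739  0.0281  0.037 ] | t 2.1 pos [0.4743 0.1231 0.2186] F [ 0.7 -2.6  0.8] w 87.1 q [-0.58 -0.3  -0.04  2.19  0.51  0.99 -1.09]
```

Emit:
jog_arm(
  moves=[-0.2,0.1,0.0,-0.07,0.03,0.037,1,-0.4,0.2,0.0,-0.07,0.03,0.037,1,-0.6,0.235,0.07,-0.074,0.028,0.037,1,-0.672,0.235,0.074,-0.074,0.028,0.037,1,-0.672,0.235,0.074,-0.074,0.028,0.037,1,-0.672,0.235,0.074,-0.074,0.028,0.037,1,-0.672,0.235,0.074,-0.074,0.028,0.037,1,-0.672,0.235,0.074,-0.074,0.028,0.037,1],
)

```text
time: 3.1
position: [0.5214, -0.0502, 0.1857]
tool_rot: [2.119, 1.617, 0.449]
ft_force: [0.4, 1.6, 0.6]
grip_width: 1.001
grip_force: 0.0
```

```bash
python3 - <<'E'
from h import *
plan(chp(0,.052,.128+.085),Rins)
plan(chp(0,.052,.128-.009),Rins)
E
```

```text
shift [-0.1507  0.0553 -0.1947] turn [-0.0586  0.0039  0.0037] | t 3.1 pos [ 0.5214 -0.0502  0.1857] F [0.4 1.6 0.6] w 87.1 q [ 0.26 -0.3  -0.29  2.25  0.13  0.65 -0.4 ]
shift [-0.1494  0.0746  0.118 ] turn [-0.0586  0.0039  0.0037] | t 3.1 pos [ 0.5214 -0.0502  0.1857] F [0.4 1.6 0.6] w 87.1 q [ 0.26 -0.3  -0.29  2.25  0.13  0.65 -0.4 ]
```

Emit:
jog_arm(
  moves=[-0.04,0.04,0.01,-0.058,0.004,0.004,1,-0.08,0.075,0.02,-0.058,0.004,0.004,1,-0.12,0.075,0.02,-0.058,0.004,0.004,1,-0.15,0.075,0.02,-0.058,0.004,0.004,1,-0.15,0.075,0.02,-0.058,0.004,0.004,1,-0.15,0.075,0.02,-0.058,0.004,0.004,1,-0.15,0.075,0.02,-0.058,0.004,0.004,1,-0.15,0.075,0.02,-0.058,0.004,0.004,1],
)

```text
time: 4.1
position: [0.5316, -0.1042, 0.1917]
tool_rot: [2.08, 1.572, 0.485]
ft_force: [-0.3, -0.9, 0.5]
grip_width: 1.001
grip_force: 0.0
```

```bash
python3 - <<'E'
from h import *
plan(chp(0,.052,.128-.009),Rins)
im=ctrl.get_image('scene');import cv2
cv2.imwrite('pics/s2.png',cv2.resize(im['pixels'][170:370,200:420,::-1],None,fx=2.7,fy=2.7,interpolation=cv2.INTER_CUBIC))
E
```

```text
shift [ 0.0157 -0.0098  0.0914] turn [-0.0009  0.0115 -0.0023] | t 4.1 pos [ 0.5316 -0.1042  0.1917] F [-0.3 -0.9  0.5] w 87.1 q [ 0.24 -0.3  -0.16  2.27  0.14  0.57 -0.3 ]
```

View pics/s2.png

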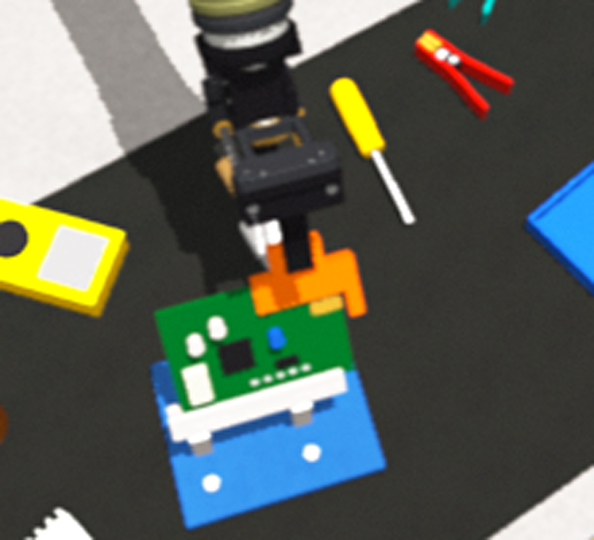

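The gripper is squarely over the rib: the front finger is at (295,240) and the rib is centred at about (295,250). I'll descend and close.

Emit:
jog_arm(
  moves=[0.016,-0.01,0.03,0,0.01,0,1,0.016,-0.01,0.055,0,0.01,0,1,0.016,-0.01,0.075,0,0.01,0,1,0.016,-0.01,0.085,0,0.01,0,1,0.016,-0.01,0.085,0,0.01,0,0,0.016,-0.01,0.085,0,0.01,0,-1,0.016,-0.01,0.085,0,0.01,0,-1,0.016,-0.01,0.085,0,0.01,0,-1],
  newtons=25,
)

```text
time: 5.15
position: [0.5445, -0.1037, 0.1693]
tool_rot: [2.081, 1.577, 0.497]
ft_force: [0.4, -0.6, 0.2]
grip_width: 0.628
grip_force: 0.0
```

```bash
python3 - <<'E'
from h import *
plan(chp(0,.052,.128-.009),Rins)
E
```

```text
shift [ 0.0015 -0.0007  0.0069] turn [-0.0005  0.0019 -0.0031] | t 5.15 pos [ 0.5445 -0.1037  0.1693] F [ 0.4 -0.6  0.2] w 54.6 q [ 0.25 -0.24 -0.17  2.28  0.15  0.5  -0.31]
```

Emit:
jog_arm(
  moves=[0,0,0,0,0,0,-1,0,0,0,0,0,0,-1,0,0,0,0,0,0,-1,0,0,0,0,0,0,-1,0,0,0,0,0,0,-1,0,0,0,0,0,0,-1,0,0,0,0,0,0,-1,0,0,0,0,0,0,-1],
  newtons=25,
)

```text
time: 6.15
position: [0.5444, -0.1037, 0.1689]
tool_rot: [2.082, 1.577, 0.496]
ft_force: [-0.1, 0.2, -0.8]
grip_width: 0.136
grip_force: 25.0
```

Emit:
jog_arm(
  moves=[0,0,-0.015,0,0,0,-1,0,0,-0.03,0,0,0,-1,0,0,-0.045,0,0,0,-1,0,0,-0.06,0,0,0,-1,0,0,-0.075,0,0,0,-1,0,0,-0.09,0,0,0,-1,0,0,-0.1,0,0,0,-1,0,0,-0.1,0,0,0,-1],
)

```text
time: 7.15
position: [0.5324, -0.0996, 0.1919]
tool_rot: [2.083, 1.578, 0.495]
ft_force: [-0.1, 0.1, -0.9]
grip_width: 0.139
grip_force: 25.0
```

```bash
python3 - <<'E'
from h import *
plan(chp(0,.052,.128-.009),Rins)
plan(chp(0.02,.052,.128+.05),Rins*R.from_rotvec([np.radians(-15),0,0]))
plan(chp(0.02,.052,.128+.05),Rins*R.from_rotvec([np.radians(15),0,0]))
E
```

```text
shift [-0.0007 -0.0088  0.0931] turn [-0.003   0.0025 -0.0031] | t 7.15 pos [ 0.5324 -0.0996  0.1919] F [-0.1  0.1 -0.9] w 12.1 q [ 0.24 -0.3  -0.16  2.27  0.13  0.57 -0.29]
shift [-0.001   0.0573 -0.1037] turn [-0.253   0.0029 -0.0028] | t 7.15 pos [ 0.5324 -0.0996  0.1919] F [-0.1  0.1 -0.9] w 12.1 q [ 0.24 -0.3  -0.16  2.27  0.13  0.57 -0.29]
shift [-0.001   0.0573 -0.1037] turn [ 0.247   0.0021 -0.0034] | t 7.15 pos [ 0.5324 -0.0996  0.1919] F [-0.1  0.1 -0.9] w 12.1 q [ 0.24 -0.3  -0.16  2.27  0.13  0.57 -0.29]
```

Emit:
jog_arm(
  moves=[0,0.01,-0.015,0.03,0,0,-1,0,0.02,-0.03,0.06,0,0,-1,0,0.03,-0.05,0.1,0,0,-1,0,0.04,-0.07,0.14,0,0,-1,0,0.05,-0.09,0.18,0,0,-1,0,0.06,-0.11,0.22,0,0,-1,0,0.07,-0.13,0.26,0,0,-1,0,0.08,-0.15,0.3,0,0,-1],
)

```text
time: 8.15
position: [0.5265, -0.098, 0.2423]
tool_rot: [2.31, 1.75, 0.257]
ft_force: [-0.1, 0.6, -0.7]
grip_width: 0.135
grip_force: 25.0
```

```bash
python3 - <<'E'
from h import *
plan(chp(0,.052,.128-.009),Rins)
# way to tray: centre
T=np.array([.6316,.2326])
plan([.57,.1,.30],Rins)
E
```

```text
shift [-0.0003 -0.0082  0.2581] turn [-0.3047  0.0021 -0.0034] | t 8.15 pos [ 0.5265 -0.098   0.2423] F [-0.1  0.6 -0.7] w 11.8 q [ 0.22 -0.15 -0.11  1.95  0.04  1.05 -0.18]
shift [ 0.6746  0.0178 -0.1956] turn [-0.3047  0.0021 -0.0034] | t 8.15 pos [ 0.5265 -0.098   0.2423] F [-0.1  0.6 -0.7] w 11.8 q [ 0.22 -0.15 -0.11  1.95  0.04  1.05 -0.18]
```

```bash
cat >> h.py <<'E'
Rtr=R.from_rotvec([0,0,-.118+.27])*Rins
E
python3 - <<'E'
from h import *
plan([.63,.232,.22],Rtr)
E
```

```text
shift [1.1524 0.0115 0.0807] turn [-0.3042  0.0657 -0.1346] | t 8.15 pos [ 0.5265 -0.098   0.2423] F [-0.1  0.6 -0.7] w 11.8 q [ 0.22 -0.15 -0.11  1.95  0.04  1.05 -0.18]
```

Emit:
jog_arm(
  moves=[0.15,0,-0.02,0,0,0,-1,0.32,0,-0.02,0,0,0,-1,0.5,0,0,-0.1,0.02,-0.04,-1,0.68,0,0.02,-0.2,0.04,-0.08,-1,0.84,0,0.05,-0.3,0.065,-0.13,-1,1,0.01,0.08,-0.3,0.065,-0.13,-1,1,0.01,0.08,-0.3,0.065,-0.13,-1,1,0.01,0.08,-0.3,0.065,-0.13,-1],
)

```text
time: 9.15
position: [0.6171, 0.1875, 0.2196]
tool_rot: [1.974, 1.744, 0.547]
ft_force: [0.0, -0.2, -0.3]
grip_width: 0.136
grip_force: 25.0
```

```bash
python3 - <<'E'
from h import *
plan([.635,.23,.067],Rtr)
E
```

```text
shift [ 0.1471 -0.2559  0.4417] turn [-0.0038  0.0019 -0.0048] | t 9.15 pos [0.6171 0.1875 0.2196] F [ 0.  -0.2 -0.3] w 11.8 q [ 0.01 -0.02 -0.54  1.97  0.52  0.75 -0.96]
```

Emit:
jog_arm(
  moves=[0.05,-0.05,0.08,0,0,0,-1,0.1,-0.1,0.17,0,0,0,-1,0.147,-0.16,0.28,0,0,0,-1,0.147,-0.21,0.36,0,0,0,-1,0.147,-0.24,0.42,0,0,0,-1,0.147,-0.256,0.44,0,0,0,-1,0.147,-0.256,0.44,0,0,0,-1,0.147,-0.256,0.44,0,0,0,-1],
)

```text
time: 10.15
position: [0.6357, 0.2307, 0.0696]
tool_rot: [1.973, 1.742, 0.551]
ft_force: [0.0, 0.7, -0.0]
grip_width: 0.133
grip_force: 25.0
```

Emit:
jog_arm(
  moves=[0,0,0,0,0,0,-0.2,0,0,0,0,0,0,-0.2,0,0,0,0,0,0,-0.2,0,0,0,0,0,0,-0.2,0,0,-0.06,0,0,0,-0.2,0,0,-0.13,0,0,0,-0.2,0,0,-0.22,0,0,0,-0.2,0,0,-0.35,0,0,0,-0.2],
)

```text
time: 11.15
position: [0.5745, 0.2372, 0.1539]
tool_rot: [1.974, 1.744, 0.546]
ft_force: [0.9, -1.2, 0.8]
grip_width: 0.399
grip_force: 0.0
```

```bash
python3 - <<'E'
from h import *
import cv2
plan([.635,.23,.067],Rtr)
a=ctrl.get_image('scene');b=ctrl.get_image('top')
pickle.dump(a,open('scene.pkl','wb'));pickle.dump(b,open('top.pkl','wb'))
A=cv2.resize(a['pixels'][180:380,240:500,::-1],None,fx=3,fy=3,interpolation=cv2.INTER_CUBIC)
cv2.imwrite('pics/s3.png',A)
E
```

```text
shift [0.0008 0.0017 0.3537] turn [-0.0043  0.0024 -0.0045] | t 11.15 pos [0.5745 0.2372 0.1539] F [ 0.9 -1.2  0.8] w 34.7 q [-0.07  0.04 -0.61  2.07  0.71  0.72 -1.28]
```

View pics/s3.png

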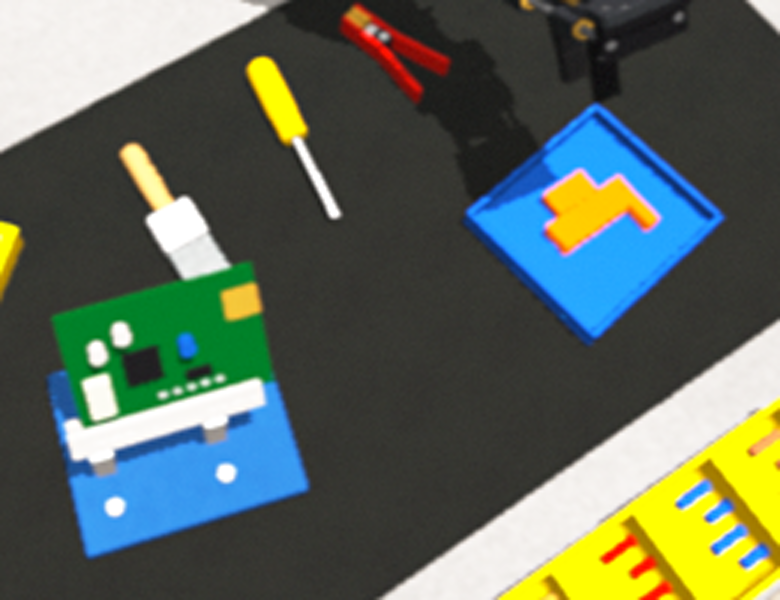

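```bash
cat >> h.py <<'E'
def onboard(o,xn=.002): # ray ∩ board face -> channel coords
    c=Rch.inv().apply(C[o[0]]['xyz']-CH);d=Rch.inv().apply(ray(*o));return c+d*(xn-c[0])/d[0]
s3=lambda u,v:('scene',(u+.5)/3-.5+240,(v+.5)/3-.5+180)
ax=np.array([-.101,-.025,0]);ax/=np.linalg.norm(ax)
Rpk=R.from_matrix(np.column_stack([-ax,np.cross([0,0,-1],-ax),[0,0,-1]]))
G=np.array([.348,.169,0])-.084*ax   # grasp at clip x=-42
E
python3 - <<'E'
from h import *
np.set_printoptions(precision=4,suppress=True)
for p in((253,263),(53,316),(220,291),(257,282),(263,312),(227,321),(271,380)):print(p,onboard(s3(*p)))
print(G);plan(G+[0,0,.1],Rpk)
for z in(0,.024):print('jaw',onz(s3(355,18),z),'tails',onz(s3(436,82),z))
import cv2;p=C['top']['pixels'];cv2.imwrite('pics/t3.png',cv2.resize(p[100:230,225:345,::-1],None,fx=4.6,fy=4.6,interpolation=cv2.INTER_CUBIC))
E
```

```text
(253, 263) [0.002  0.0825 0.1077]
(53, 316) [ 0.002  -0.0679  0.1101]
(220, 291) [0.002  0.0542 0.0917]
(257, 282) [0.002  0.0828 0.0904]
(263, 312) [0.002  0.0829 0.0628]
(227, 321) [0.002  0.0548 0.0639]
(271, 380) [ 0.002   0.079  -0.0009]
[0.4295 0.1892 0.    ]
shift [-0.2286 -0.4902 -0.1083] turn [ 0.5097 -0.3574  1.1143] | t 11.25 pos [0.5756 0.2404 0.1585] F [0.  0.4 0.7] w 34.8 q [-0.07  0.04 -0.62  2.07  0.71  0.72 -1.28]
jaw [0.3445 0.1785 0.    ] tails [0.4444 0.2028 0.    ]
jaw [0.3564 0.1682 0.024 ] tails [0.454 0.192 0.024]
```

View pics/t3.png

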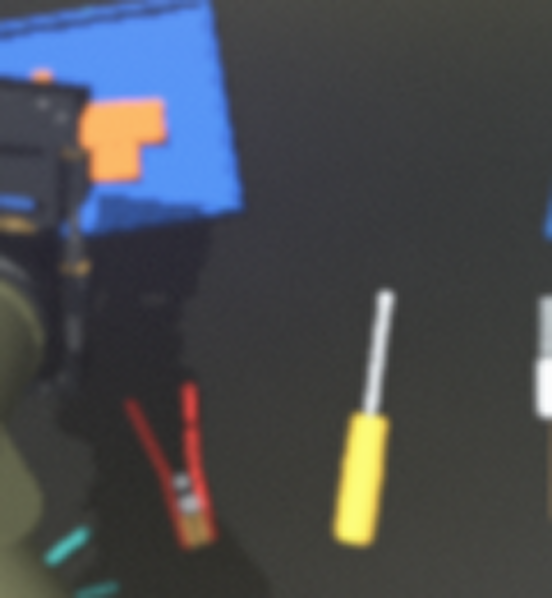

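The guard lies in the tray. The free edge is at channel y ≈ 0.083, and the clip is unmoved, with its jaw at (197,545) and tails around (160,393). I'm going to the clip now.

Emit:
jog_arm(
  moves=[0,-0.05,-0.15,0.05,-0.03,0.1,0.5,-0.05,-0.15,-0.2,0.12,-0.08,0.25,0.5,-0.1,-0.25,-0.2,0.18,-0.13,0.4,0.5,-0.15,-0.35,-0.15,0.25,-0.18,0.55,0.5,-0.2,-0.45,-0.12,0.32,-0.22,0.7,0.5,-0.22,-0.49,-0.11,0.38,-0.27,0.83,0.5,-0.22,-0.49,-0.11,0.43,-0.3,0.93,0.5,-0.22,-0.49,-0.11,0.455,-0.32,1,0.5],
)

```text
time: 12.25
position: [0.4293, 0.1886, 0.0965]
tool_rot: [3.041, 0.546, 0.06]
ft_force: [0.9, -0.4, 0.3]
grip_width: 0.75
grip_force: 0.0
```

```bash
sed -i 's/np.array(\[.348,.169,0\])/np.array([.350,.169,0])/' h.py; python3 - <<'E'
from h import *
plan(G+[0,0,.06],Rpk)
E
```

```text
shift [ 0.0043 -0.0061  0.1216] turn [ 0.0535 -0.0306  0.1075] | t 12.25 pos [0.4293 0.1886 0.0965] F [ 0.9 -0.4  0.3] w 65.3 q [ 0.02  0.05 -0.55  2.04  0.1   1.04 -1.79]
```

Emit:
jog_arm(
  moves=[0.004,-0.006,0.05,0.053,-0.03,0.107,0.5,0.004,-0.006,0.1,0.053,-0.03,0.107,0.5,0.004,-0.006,0.15,0.053,-0.03,0.107,0.5,0.004,-0.006,0.2,0.053,-0.03,0.107,0.5,0.004,-0.006,0.25,0.053,-0.03,0.107,0.5,0.004,-0.006,0.28,0.053,-0.03,0.107,0.5,0.004,-0.006,0.29,0.053,-0.03,0.107,0.5,0.004,-0.006,0.29,0.053,-0.03,0.107,0.5],
)

```text
time: 13.25
position: [0.4337, 0.1879, 0.0103]
tool_rot: [3.117, 0.388, 0.004]
ft_force: [0.2, 0.0, -0.3]
grip_width: 0.751
grip_force: 0.0
```

```bash
python3 - <<'E'
from h import *
plan(G+[0,0,.004],Rpk)
import cv2
a=ctrl.get_image('scene')['pixels'];cv2.imwrite('pics/s4.png',cv2.resize(a[130:240,310:460,::-1],None,fx=5,fy=5,interpolation=cv2.INTER_CUBIC))
E
```

```text
shift [-0.006  -0.006   0.0211] turn [ 0.0011 -0.0023  0.005 ] | t 13.25 pos [0.4337 0.1879 0.0103] F [ 0.2  0.  -0.3] w 65.4 q [ 0.02  0.21 -0.52  2.09  0.14  0.88 -1.9 ]
```

View pics/s4.png

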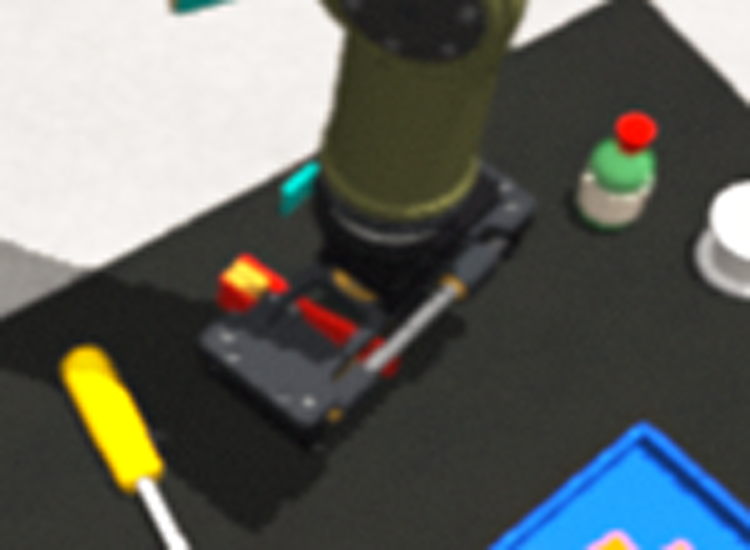

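The clip sits between the fingers, with its jaws protruding at (240,280). I'll lower a little and squeeze.

Emit:
jog_arm(
  moves=[-0.006,-0.006,0.01,0,0,0,0.5,-0.006,-0.006,0.02,0,0,0,0.2,-0.006,-0.006,0.02,0,0,0,-0.2,-0.006,-0.006,0.02,0,0,0,-1,-0.006,-0.006,0.02,0,0,0,-1,-0.006,-0.006,0.02,0,0,0,-1,-0.006,-0.006,0.02,0,0,0,-1,-0.006,-0.006,0.02,0,0,0,-1],
  newtons=20,
)

```text
time: 14.3
position: [0.4315, 0.1891, 0.0044]
tool_rot: [3.117, 0.388, 0.004]
ft_force: [1.1, 0.3, -0.1]
grip_width: 0.232
grip_force: 19.7
```

```bash
python3 - <<'E'
from h import *
plan(G+[0,0,.15],Rpk)
E
```

```text
shift [ 1.400e-03  3.000e-04 -4.854e-01] turn [ 0.0012 -0.0023  0.0048] | t 14.3 pos [0.4315 0.1891 0.0044] F [ 1.1  0.3 -0.1] w 20.2 q [ 0.01  0.21 -0.52  2.09  0.14  0.86 -1.91]
```

Emit:
jog_arm(
  moves=[0,0,-0.08,0,0,0,-1,0,0,-0.18,0,0,0,-1,0,0,-0.3,0,0,0,-1,0,0,-0.42,0,0,-0.1,-1,0.02,0,-0.5,0,0,-0.2,-1,0.05,0.05,-0.55,0,0,-0.35,-1,0.1,0.1,-0.6,0,0,-0.5,-1,0.15,0.15,-0.6,0,0,-0.65,-1],
)

```text
time: 15.3
position: [0.4868, 0.1565, 0.1858]
tool_rot: [2.803, 1.413, 0.007]
ft_force: [0.2, -0.2, -1.2]
grip_width: 0.232
grip_force: 19.7
```

```bash
python3 - <<'E'
from h import *
print(chp(0,.18,.071));plan(chp(0,.18,.071),Rins);plan(chp(0.01,.19,.11),Rins)
E
```

```text
[0.60633558 0.01247458 0.1281598 ]
shift [-0.1495  0.605   0.1943] turn [-0.5722  0.1053 -0.34  ] | t 15.3 pos [0.4868 0.1565 0.1858] F [ 0.2 -0.2 -1.2] w 20.2 q [ 0.12  0.07 -0.5   1.83  0.04  1.25 -1.03]
shift [-0.135   0.5494  0.0685] turn [-0.5722  0.1053 -0.34  ] | t 15.3 pos [0.4868 0.1565 0.1858] F [ 0.2 -0.2 -1.2] w 20.2 q [ 0.12  0.07 -0.5   1.83  0.04  1.25 -1.03]
```

Emit:
jog_arm(
  moves=[-0.02,0.08,0.01,-0.1,0.02,-0.06,-1,-0.04,0.17,0.02,-0.2,0.04,-0.12,-1,-0.06,0.26,0.03,-0.3,0.06,-0.18,-1,-0.08,0.35,0.04,-0.4,0.08,-0.24,-1,-0.1,0.44,0.05,-0.5,0.1,-0.3,-1,-0.13,0.52,0.06,-0.57,0.105,-0.34,-1,-0.135,0.55,0.068,-0.572,0.105,-0.34,-1,-0.135,0.55,0.068,-0.572,0.105,-0.34,-1],
)

```text
time: 16.3
position: [0.5939, 0.0252, 0.1645]
tool_rot: [2.085, 1.575, 0.493]
ft_force: [0.1, 0.6, -0.6]
grip_width: 0.231
grip_force: 19.9
```

```bash
python3 - <<'E'
from h import *
plan(chp(0,.18,.071),Rins)
E
```

```text
shift [-0.0295 -0.0267  0.1289] turn [-0.0036  0.0039 -0.0053] | t 16.3 pos [0.5939 0.0252 0.1645] F [ 0.1  0.6 -0.6] w 20.1 q [ 0.2  -0.1  -0.44  2.17  0.47  0.58 -0.87]
```

Emit:
jog_arm(
  moves=[0,-0.01,0.03,0,0,0,-1,0,-0.02,0.06,0,0,0,-1,0,-0.027,0.09,0,0,0,-1,-0.015,-0.027,0.12,0,0,0,-1,-0.03,-0.027,0.129,-0.004,0.004,-0.005,-1,-0.03,-0.027,0.129,-0.004,0.004,-0.005,-1,-0.03,-0.027,0.129,-0.004,0.004,-0.005,-1,-0.03,-0.027,0.129,-0.004,0.004,-0.005,-1],
)

```text
time: 17.3
position: [0.6062, 0.0126, 0.1286]
tool_rot: [2.075, 1.581, 0.5]
ft_force: [-0.2, 0.8, -0.9]
grip_width: 0.23
grip_force: 19.9
```

```bash
python3 - <<'E'
from h import *
import cv2
plan(chp(0,.18,.071),Rins)
a=ctrl.get_image('scene');b=ctrl.get_image('top')
pickle.dump(a,open('scene.pkl','wb'));pickle.dump(b,open('top.pkl','wb'))
A=cv2.resize(a['pixels'][240:335,285:350,::-1],(390,570),interpolation=cv2.INTER_CUBIC)
B=cv2.resize(b['pixels'][100:195,320:385,::-1],(390,570),interpolation=cv2.INTER_CUBIC)
cv2.imwrite('pics/ab.png',np.hstack([A,B]))
E
```

```text
shift [-0.0003 -0.0003  0.0015] turn [ 0.0023 -0.0004  0.0015] | t 17.3 pos [0.6062 0.0126 0.1286] F [-0.2  0.8 -0.9] w 20.0 q [ 0.22 -0.03 -0.44  2.19  0.59  0.5  -0.95]
```

View pics/ab.png

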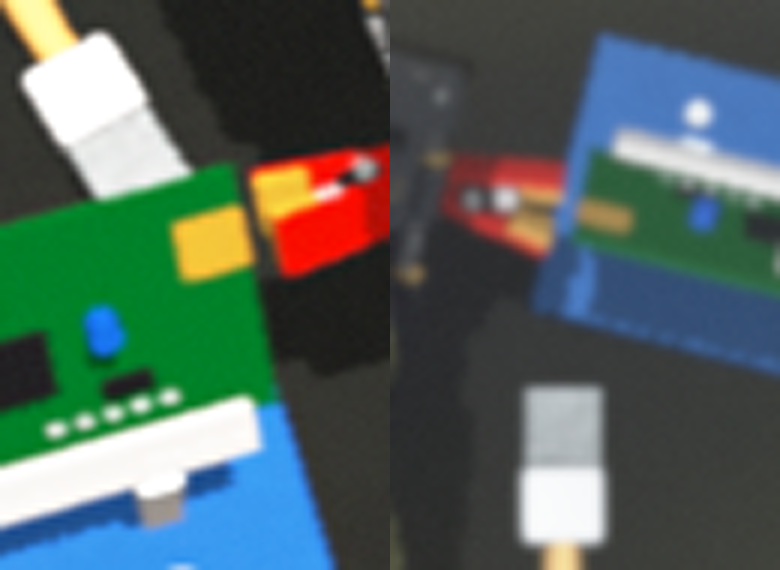

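```bash
python3 - <<'E'
from h import *
np.set_printoptions(precision=4,suppress=True)
st=ctrl.get_state();tp=Rch.inv().apply(st['position']-CH);print('tcp ch',tp)
A=lambda u,v:('scene',(u+.5)/6-.5+285,(v+.5)/6-.5+240)
B=lambda u,v:('top',(u-390+.5)/6-.5+320,(v+.5)/6-.5+100)
print('patch',[onboard(A(*p)) for p in((172,222),(240,207),(252,262),(183,283))])
print('edge top corner',onboard(A(232,165)))
print('jaw',[onboard(A(*p),.014) for p in((275,222),(290,278))])
hy=tp[1]-.042;zm=tp[2]+.0076
for nm,p in(('hinge top',(0,hy,zm+.012)),('front tip top',(.014,hy-.042,zm+.012)),('front tip bot',(.014,hy-.042,zm-.012)),('back tip top',(-.014,hy-.042,zm+.012)),('back tip in',(-.009,hy-.042,zm+.012)),('board top',(0,.083,.11)),('patch c',(.002,.083,.08))):
    q=proj('scene',chp(*p));r=proj('top',chp(*p));print(nm,(q-[285,240])*6,(r-[320,100])*6+[390,0])
E
```

```text
tcp ch [-0.0001  0.1801  0.0714]
patch [array([0.002 , 0.0548, 0.0917]), array([0.002 , 0.0809, 0.0899]), array([0.002 , 0.0814, 0.0644]), array([0.002 , 0.0542, 0.0639])]
edge top corner [0.002  0.081  0.1088]
jaw [array([0.014 , 0.0911, 0.0875]), array([0.014 , 0.0927, 0.0613])]
hinge top [380.8112 158.4163] [454.3578 193.6851]
front tip top [284.069  208.2249] [547.2944 189.1962]
front tip bot [293.7953 260.8618] [551.7131 169.6857]
back tip top [265.2017 169.0714] [533.2075 241.9861]
back tip in [268.5011 175.9182] [535.6996 232.6468]
board top [232.9536 155.6513] [563.6402 238.8636]
patch c [247.0083 224.6603] [569.8853 209.692 ]
```

Left half: clip jaw tip (275–290, 222–278) just outside the patch edge (240–252, 207–262). Right half: jaws at about (555,160–250), straddling the board plane. They're aligned within about 2 mm, so I'll advance slowly.

Emit:
jog_arm(
  moves=[-0.01,0,-0.004,0,0,0,-1,-0.022,0,-0.004,0,0,0,-1,-0.034,0,-0.004,0,0,0,-1,-0.046,0,-0.004,0,0,0,-1,-0.058,0,-0.004,0,0,0,-1,-0.07,0,-0.004,0,0,0,-1,-0.08,0,-0.004,0,0,0,-1,-0.083,0,-0.004,0,0,0,-1],
)

```text
time: 18.4
position: [0.5986, -0.0117, 0.129]
tool_rot: [2.076, 1.581, 0.499]
ft_force: [0.1, -1.1, -0.5]
grip_width: 0.231
grip_force: 19.9
```

```bash
cat >> h.py <<'E'
def rep():
    st=ctrl.get_state();print('t',round(st['time'],2),'ch',np.round(Rch.inv().apply(st['position']-CH)*1e3,1),'Fch',np.round(Rch.inv().apply(st['ft_force']),2),'Tch',np.round(Rch.inv().apply(st['torque']),2),'w',round(st['grip_width']*87,1))
E
python3 -c "
from h import *
rep()"
```

```text
t 18.4 ch [ -0.4 154.6  72.3] Fch [ 0.07 -1.07 -0.61] Tch [-0.05  0.77  0.06] w 20.1
```

Emit:
jog_arm(
  moves=[-0.004,0.001,0,0,0,0,-1,-0.008,0.001,0,0,0,0,-1,-0.012,0.001,0,0,0,0,-1,-0.016,0.001,0,0,0,0,-1,-0.02,0.001,0,0,0,0,-1,-0.024,0.001,0,0,0,0,-1,-0.024,0.001,0,0,0,0,-1,-0.024,0.001,0,0,0,0,-1],
)

```text
time: 19.4
position: [0.5972, -0.0181, 0.1294]
tool_rot: [2.075, 1.582, 0.5]
ft_force: [1.1, 1.7, -0.0]
grip_width: 0.226
grip_force: 19.9
```

```bash
python3 -c "
from h import *
rep()"
```

```text
t 19.4 ch [  0.2 148.1  72.4] Fch [ 0.45  1.96 -0.33] Tch [0.35 0.72 0.1 ] w 19.7
```

Emit:
jog_arm(
  moves=[-0.003,0,0,0,0,0,-1,-0.006,0,0,0,0,0,-1,-0.009,0,0,0,0,0,-1,-0.012,0,0,0,0,0,-1,-0.012,0,0,0,0,0,-1,-0.012,0,0,0,0,0,-1,-0.012,0,0,0,0,0,-1,-0.012,0,0,0,0,0,-1],
)

```text
time: 20.4
position: [0.5962, -0.0218, 0.1293]
tool_rot: [2.075, 1.582, 0.5]
ft_force: [1.2, 2.8, 0.1]
grip_width: 0.23
grip_force: 19.9
```

```bash
python3 -c "
from h import *
rep()"
```

```text
t 20.4 ch [1.000e-01 1.443e+02 7.230e+01] Fch [ 0.42  3.   -0.21] Tch [0.68 0.56 0.11] w 20.0
```

Emit:
jog_arm(
  moves=[-0.002,0,0,0,0,0,-1,-0.004,0,0,0,0,0,-1,-0.006,0,0,0,0,0,-1,-0.006,0,0,0,0,0,-1,-0.006,0,0,0,0,0,-1,-0.006,0,0,0,0,0,-1,-0.006,0,0,0,0,0,-1,-0.006,0,0,0,0,0,-1],
)

```text
time: 21.4
position: [0.5956, -0.0235, 0.1293]
tool_rot: [2.075, 1.582, 0.5]
ft_force: [2.5, 4.2, -0.5]
grip_width: 0.23
grip_force: 19.9
```

```bash
python3 -c "
from h import *
rep()"
```

```text
t 21.4 ch [1.000e-01 1.424e+02 7.230e+01] Fch [ 0.79  4.66 -1.12] Tch [1.04 0.5  0.14] w 20.0
```

Emit:
jog_arm(
  moves=[-0.001,0,0,0,0,0,-1,-0.002,0,0,0,0,0,-1,-0.003,0,0,0,0,0,-1,-0.003,0,0,0,0,0,-1,-0.003,0,0,0,0,0,-1,-0.003,0,0,0,0,0,-1,-0.003,0,0,0,0,0,-1,-0.003,0,0,0,0,0,-1],
)

```text
time: 22.4
position: [0.5956, -0.0236, 0.1294]
tool_rot: [2.075, 1.583, 0.501]
ft_force: [2.0, 5.8, 1.0]
grip_width: 0.231
grip_force: 19.9
```

```bash
python3 -c "
from h import *
rep()"
```

```text
t 22.4 ch [1.000e-01 1.423e+02 7.240e+01] Fch [0.88 6.12 0.66] Tch [1.32 0.51 0.09] w 20.1
```

The pin is at its stop: about 6 N, with no further travel. I'll release.

Emit:
jog_arm(
  moves=[0,0,0,0,0,0,-0.3,0,0,0,0,0,0,0,0,0,0,0,0,0,0.4,0,0,0,0,0,0,0.6,0,0,0,0,0,0,0.6,0,0,0,0,0,0,0.6,0,0,0,0,0,0,0.6,0,0,0,0,0,0,0.6],
)

```text
time: 23.4
position: [0.5952, -0.0246, 0.1291]
tool_rot: [2.076, 1.582, 0.499]
ft_force: [1.2, -0.1, 0.6]
grip_width: 0.793
grip_force: 0.0
```

```bash
python3 - <<'E'
from h import *
import cv2
rep()
a=ctrl.get_image('scene');b=ctrl.get_image('top')
A=cv2.resize(a['pixels'][240:335,285:350,::-1],(390,570),interpolation=cv2.INTER_CUBIC)
B=cv2.resize(b['pixels'][100:195,320:385,::-1],(390,570),interpolation=cv2.INTER_CUBIC)
cv2.imwrite('pics/ab2.png',np.hstack([A,B]))
E
```

```text
t 23.4 ch [-1.000e-01  1.413e+02  7.230e+01] Fch [ 1.34  0.21 -0.21] Tch [-0.07  0.65  0.05] w 69.0
```

Emit:
jog_arm(
  moves=[0.02,0,0,0,0,0,0.6,0.06,0,0,0,0,0,0.6,0.11,0,0,0,0,0,0.6,0.17,0,0,0,0,0,0.6,0.23,0,0,0,0,0,0.6,0.29,0,0,0,0,0,0.6,0.32,0,0,0,0,0,0.6,0.32,0,0,0,0,0,0.6],
)

```text
time: 24.5
position: [0.6208, 0.0688, 0.129]
tool_rot: [2.075, 1.583, 0.499]
ft_force: [-0.4, -1.2, -0.3]
grip_width: 0.802
grip_force: 0.0
```

```bash
python3 - <<'E'
from h import *
import cv2
rep()
a=ctrl.get_image('scene');b=ctrl.get_image('top')
A=cv2.resize(a['pixels'][230:340,285:360,::-1],(390,570),interpolation=cv2.INTER_CUBIC)
B=cv2.resize(b['pixels'][100:195,320:385,::-1],(390,570),interpolation=cv2.INTER_CUBIC)
cv2.imwrite('pics/ab3.png',np.hstack([A,B]))
E
```

```text
t 24.5 ch [ -0.4 238.2  72.3] Fch [-0.24 -1.31 -0.23] Tch [-0.16  0.7   0.11] w 69.7
```

View pics/ab3.png

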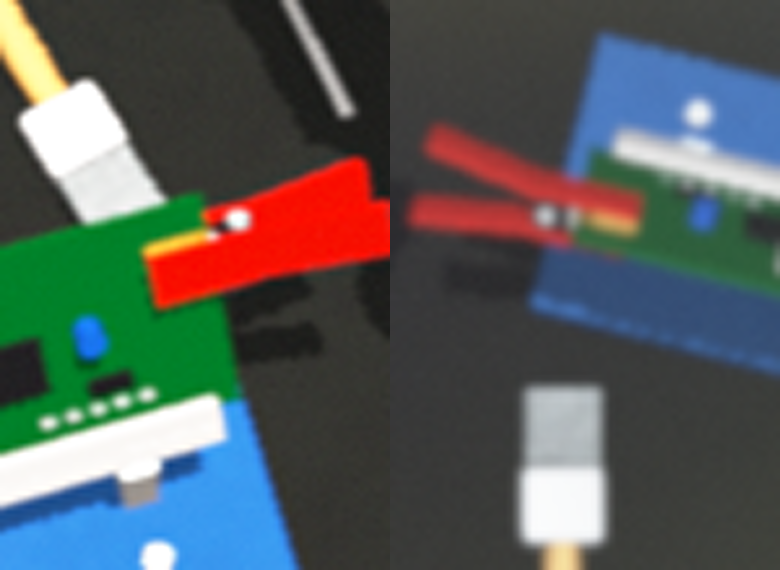

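The clip grips the patch (jaw (145–230, 230–305) left; both handles splayed around the board plane right), with the robot clear of it.

```bash
python3 -c "
from bench import ctrl
print(ctrl.close_job())"
```

```text
the job is handed in; nothing more can be done
None
```

The job is handed in at about 24.5 s: the guard is lying in the blue tray, and the red clip is on the gold patch, its pin pushed to the stop at about 6 N before I let go. `close_job()` returned no verdict, so the outcome rests on the final pictures and force readings; how far in the pin stays after release was not measured.

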